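# Offer up a bath lid to its hinge and hold it for the pin

## Task

Take the loose lid by its handle, bring it level over the small bath and slide it in under the bath's steel carrying bail until the lid's hinge knuckle sits between the two knuckles on the bath and all three holes line up, so that the hinge pin could be pushed straight through. Finish while still holding the lid there, still and level, its weight in your grip and clear of the bath's rim: do not let go, a colleague will fit the pin. Do not bang or force the lid against the bath, and leave the jars, the mug, the dish and the pin where they are.

Things in the scene. Friction and masses are not known exactly. Their poses are not given: they have to be found in the camera images.
- bath: Small open lab bath, fixed: black base with steel rim round a 108 x 110 mm opening, rim top flat, 75 mm above the table. Stands left or right, the lid on the other side. Origin on the table; x points to its hinge side at the back (roughly away from the robot, yaw varies), y left, z up. Spans x -88 to +112, y -95 to +95 mm.
- bath_bail (a point): Middle of the bath's carrying bail: fixed round steel bar 8 mm thick along y over the top, at x 62, y 0, z 122 mm in the bath's frame, on uprights at y +-98 mm. Free below it: 43 mm down to the rim, 188 mm between the uprights. Axes as the bath's.
- bath_eye (a point): On the bath's hinge axis (its y), midway between its two fixed knuckles: x 85, y 0, z 93 mm in the bath's frame; the lid's knuckle middle belongs here. Knuckles 20 mm outside, 10 mm holes, at y 14.5 to 32.5 mm either side: a 29 mm gap, open to front, top and below (rim 8 mm lower). Behind it a jamb block 72 mm wide, face 12 mm past the axis, top at z 97.
- lid: Loose lid lying flat, 0.2 to 0.4 kg: steel plate 130 x 130 x 4 mm with a black bar handle on top and one knuckle standing out from the middle of one edge. Origin at the centre of the plate's underside; x points to the knuckle, y left, z up. Lined up, its underside is 83 mm above the table, 8 mm clear over the rim: nothing on the bath supports it there.
- lid_eye (a point): Middle of the lid's knuckle hole: x 80, y 0, z 10 mm in the lid's frame; the hole runs along y. Knuckle 20 mm outside diameter, 24 mm long, 10 mm hole, on a steel leaf 24 mm wide; its underside is level with the plate's. Axes as the lid's.
- lid_grip (a point): Centre of the lid's handle bar: x -10, y 0, z 36 mm in the lid's frame. Bar 70 mm long along y, 14 mm wide along x, 14 mm high, on two end posts; 25 mm free below it. Pinch it from above across its 14 mm width. Axes as the lid's.
- jar_a: Bystander: closed glass jar with a blue cap, 56 mm diameter, 100 mm tall, standing between bath and lid; origin at the centre of its foot, z up.
- jar_b: Bystander: a like jar, further back; origin at the centre of its foot, z up.
- mug: Bystander: glass mug, 72 mm diameter, 85 mm tall, at the back, with droppers standing in it up to 162 mm above the table; origin at the centre of its foot, z up.
- dish: Bystander: small open steel dish, 85 x 60 x 18 mm, near the robot, holding the hinge pin; origin at the centre of its underside.
- pin: Bystander: steel hinge pin, 6 mm diameter, 66 mm long, lying in the dish and staying there; origin at mid length, at its underside.
Mind the look-alikes: they are no part of the job. What is shaped like the lid but pink or yellow is not meant.

How it is judged:
On the way, in this order (a step that is already met when the one before it is completed fails the run):
1. the lid is lifted off the table in the gripper (height (world z) of lid above 0.03 m and contact force between the fingers and lid above 1 N), for 0.2 s.
2. the lid's knuckle is slid in below the bail (x of lid_eye in the frame of bath_eye between -0.032 and 0.006 m and y of lid_eye in the frame of bath_eye between -0.06 and 0.06 m and z of lid_eye in the frame of bath_eye between -0.012 and 0.016 m), for 0.1 s.
At the end, for the whole second after the job is handed in: The lid knuckle's middle is within 3 mm of the bath's hinge axis (fore-aft, up-down) and 4 mm of centre along it; hole axes parallel and lid level within 0.08 rad; lid still (under 0.02 m/s), gripped by the fingers, pressing on the bath under 2 N (x of lid_eye in the frame of bath_eye between -0.003 and 0.003 m and z of lid_eye in the frame of bath_eye between -0.003 and 0.003 m and y of lid_eye in the frame of bath_eye between -0.004 and 0.004 m and angle between the y axis of lid and the y axis of bath, either way round below 0.08 rad and angle between lid's own z axis and vertical below 0.08 rad and contact force between the fingers and lid above 2 N and contact force between lid and bath below 2 N and linear speed of lid below 0.02 m/s); the arm keeps its last pose, push and grip.
It fails at once if the lid is banged or forced against the bath (over 30 N) (contact force between lid and bath above 30 N).
It fails at once if a jar, the mug, the dish or the pin is moved by more than 30 mm (distance of any of jar_a, jar_b, mug, dish, pin from where it was at the start of the episode above 0.03 m).
It fails at once if a jar or the mug is tipped over (angle between any of jar_a, jar_b, mug's own z axis and vertical above 0.5 rad).
It also fails if it takes over 48 s, if anything falls off the work surface, if the arm or the gripper's body presses on something with over 40 N, if the wrist force passes 120 N, or if a joint passes its speed limit or range.

## Robot

A 6-joint arm with a two-finger parallel gripper is mounted at the origin on the work surface. World frame = base frame: x ahead of the robot, y to its left, z up, the work surface at z = 0. Lengths are in m, angles in rad, forces in N, time in s.
With the tool pointing down it reaches from about 0.225 to 0.875 m from the base axis. Payload 3.4 kg.
Tool frame: the origin (TCP) lies at the very end of the fingers, on their centre line; the grasp point (between the pads) lies 19 mm behind it; z points along the fingers, x is the direction in which the jaws open and shut, and the axes are right-handed (so a half turn about z gives the same grasp; the last joint's range is limited). The gripper opens to 85 mm and grips with 20 to 120 N. Pads are 22 mm wide; open, the fingers measure 114 mm over their backs; the gripper's body (76 mm by 85 mm) begins 54 mm behind the grasp point. The pads swing forward as they close: fully open they stand 13 mm farther back than shut.
Start: joints at [-1.36, 0.276, 1.505, -0, 1.361, -0.121], TCP at [0.187, -0.544, 0.231] pointing down, gripper open.
Joint ranges: [-2.89, 2.89], [-0.75, 2.08], [0.22, 2.7], [-1.18, 4.32], [0.11, 2.71], [-2.7, 2.7]. Speed limits (rad/s): [2.57, 2.57, 3.14, 3.14, 3.14, 3.14].

## Interface

Orientations are given as a unit quaternion [w, x, y, z].
In Python, from rig import manip gives the robot as it stands.
- The arm moves only by the tool send_rows, never from a script. Its argument "increments" is a list of rows, each a list of 5 numbers: the opening, from 0 (shut) to 1 (fully open), then the shift along the tool's x, y, z in m, then the turn about the tool's z in rad. A call has 1 to 8 rows; each row shifts and turns the commanded pose from where the row before left it, along the tool's axes as they then stand; what a row does not reach is not made up. A row lasts 1/8 s, in which the tool goes at most 62.5 mm and 10.7 degrees, less where a joint would pass 70% of its speed; a pose out of reach is approached as far as the arm can. A call is refused whole if a number of a shift passes 0.0625 or a number of a turn 0.188, either way. A call with a gripper value outside its range is refused whole. The fingers move at their own pace and stop on an object; "squeeze" is the grip in N (left out, the last holds). Time passes only in rows, so rows that do not move let the fingers close. It gives the time, the measured TCP pose, the force and the opening at its end, in the units of the state.
- manip.get_state(): the state, without advancing time (a new reading comes with each control period).
- manip.get_image(name): name is "scene" or "side" or "wrist"; returns the picture (384x512x3 uint8, red, green, blue); there is no depth.
- manip.calibration(name): a dict with "fx", "fy", "cx", "cy" (pixels), "camera_from_world" (4x4, takes a point from world to camera coordinates). Camera axes: x right, y up, looking along -z (the intrinsics and any distortion apply to the point x, -y, -z); pixel columns grow to the right and rows downward; lengths in m; the calibration is good to about 2 mm. The wrist camera is an equidistant fisheye: a pixel r from the principal point sees the ray r / f radians off the axis. A picture is of the moment at which its call begins: read the wrist's pose just before it. calibration takes no time and is no camera call; for the wrist camera it gives the pose at the moment of the call.
- manip.sign_off(): hands the job in, once; it reports no verdict.
The state is a dict: "clock": time; "qpos": joint angles; "qd": joint speeds; "effort": joint torques, N m; "position": TCP position; "ee_rot": TCP orientation; "contact_force": force on the tool from outside, world axes, zero at the start; "moment": the same for the moment, N m; "width": finger opening in m.
Only numpy, scipy, OpenCV 4.12 (cv2) and the standard library are available. Lean on these libraries where they do the work, as an engineer would, in place of code of your own. Each camera call takes 0.05 s, during which the arm holds its last target.

## Working session

There is one attempt and no reset: what is moved stays moved. The work goes in short steps, Python scripts to look and compute and a tool call to move; the robot and the scene stay as the last step left them, time stands still between calls to the robot, and variables do not carry over. Pictures are saved under pics/ and viewed, and the job is handed in when it is done.

Besides the shell and the picture viewer there is one more tool, called after "Emit:" as a command line: name --pt "numbers of a row" for each row, then --argument value for the rest. send_rows: Moves the arm, as the interface text tells. Its arguments: {"type":"object","properties":{"increments":{"type":"array","items":{"type":"array","items":{"type":"number"}}},"squeeze":{"type":"number"}},"required":["increments"]}

```bash
ls; mkdir -p pics; python3 - <<'E'
from rig import manip
import cv2
s=manip.get_state()
for k,v in s.items(): print(k,v)
for n in ["scene","side","wrist"]:
    c=manip.calibration(n); print(n,c)
    im=manip.get_image(n); cv2.imwrite(f"pics/{n}0.png",im[:,:,::-1])
E
```

```text
pics
clock 0.0
qpos [-1.35997078e+00  2.76612410e-01  1.50614304e+00 -1.03331545e-06
  1.36070891e+00 -1.20987605e-01]
qd [ 2.06941506e-03  8.97573896e-05  4.81292941e-04  1.64661904e-04
  8.19328120e-04 -2.17880917e-04]
effort [-3.06278998e-03 -4.16778517e+01 -2.45804572e+01 -1.78195087e-04
  1.12029217e-02 -3.33027728e-06]
position [ 0.18719917 -0.54310777  0.23042584]
ee_rot [-6.30993187e-04  8.14173464e-01 -5.80620956e-01 -6.91137073e-04]
contact_force [ 0.02576989 -1.27947006  0.61302892]
moment [ 0.05743029 -0.01781842  0.04801191]
width 0.08564676440212862
scene {'fx': 396.1635120736766, 'fy': 396.1635120736766, 'cx': 256.78242892726377, 'cy': 189.0001953632105, 'camera_from_world': array([[ 0.21530555,  0.97649523, -0.01002932, -0.19028369],
       [-0.76383255,  0.1747971 ,  0.62129365,  0.33063849],
       [ 0.60844338, -0.12610725,  0.78351363, -1.73129642],
       [ 0.        ,  0.        ,  0.        ,  1.        ]])}
side {'fx': 391.3481104965089, 'fy': 391.3481104965089, 'cx': 255.5845044941926, 'cy': 197.9613736742304, 'camera_from_world': array([[-0.81550442, -0.57874998,  0.00100205,  0.45245212],
       [ 0.3450928 , -0.4848716 ,  0.80362335, -0.21928883],
       [-0.46461113,  0.65570419,  0.59513738, -0.95001484],
       [ 0.        ,  0.        ,  0.        ,  1.        ]])}
wrist {'fx': 297.3186396354542, 'fy': 297.3186396354542, 'cx': 254.59090318776407, 'cy': 193.65151116459643, 'camera_from_world': array([[ 3.25505346e-01, -9.45539906e-01, -7.44958920e-04,
        -5.74165655e-01],
       [ 9.06858809e-01,  3.12412097e-01, -2.82852934e-01,
         3.63323756e-02],
       [ 2.67681471e-01,  9.13945698e-02,  9.59163001e-01,
        -3.78487045e-01],
       [ 0.00000000e+00,  0.00000000e+00,  0.00000000e+00,
         1.00000000e+00]])}
```

View pics/scene0.png

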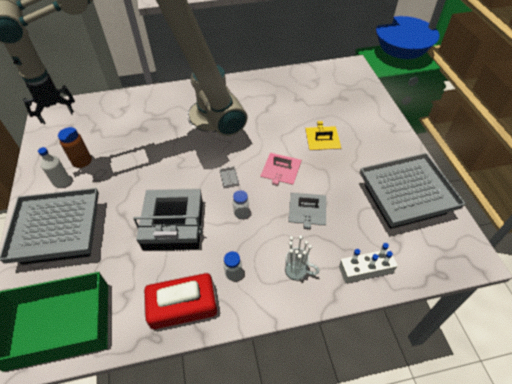

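View pics/side0.png

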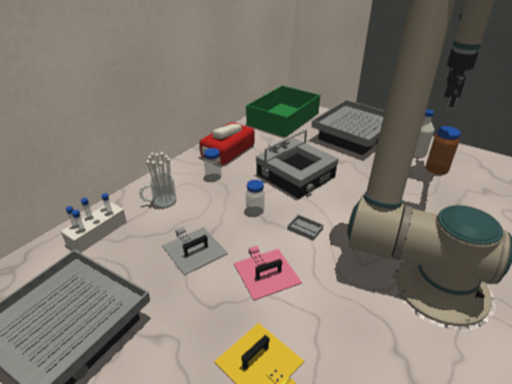

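View pics/wrist0.png

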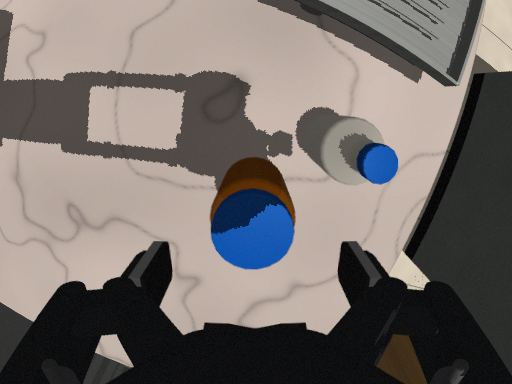

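The lid look-alikes in the scene view are pink at (282,168), yellow at (323,137) and steel-grey at (308,210). I choose the grey one from the description. I'll check it in a close crop and measure it.

```bash
cat > h.py <<'E'
import numpy as np, cv2
from rig import manip
def ray(c,uv):
    M=c["camera_from_world"];R=M[:3,:3];t=M[:3,3]
    x=(uv[0]-c["cx"])/c["fx"];y=(uv[1]-c["cy"])/c["fy"]
    if c.get("fish"):
        r=np.hypot(x,y); s=np.sin(r)/r if r>1e-9 else 1; d=np.array([x*s,-y*s,-np.cos(r)])
    else: d=np.array([x,-y,-1.])
    return -R.T@t, R.T@d/np.linalg.norm(d)
def onz(c,uv,z):
    o,d=ray(c,uv); return o+d*(z-o[2])/d[2]
def tri(obs):
    A=np.zeros((3,3));b=np.zeros(3);L=[]
    for c,uv in obs:
        o,d=ray(c,uv);P=np.eye(3)-np.outer(d,d);A+=P;b+=P@o;L.append((o,d))
    p=np.linalg.solve(A,b)
    return p,[np.linalg.norm(np.cross(p-o,d)) for o,d in L]
def proj(c,p):
    M=c["camera_from_world"];q=M[:3,:3]@p+M[:3,3];x,y,z=q[0],-q[1],-q[2]
    if c.get("fish"):
        r=np.hypot(x,y);th=np.arctan2(r,z);k=th/r if r>1e-9 else 0
        return np.array([c["cx"]+c["fx"]*x*k,c["cy"]+c["fy"]*y*k])
    return np.array([c["cx"]+c["fx"]*x/z,c["cy"]+c["fy"]*y/z])
def cal(n):
    c=dict(manip.calibration(n)); c["fish"]=(n=="wrist"); return c
def crop(im,x0,y0,w,h,k,name):
    cv2.imwrite(name,cv2.resize(im[y0:y0+h,x0:x0+w],None,fx=k,fy=k,interpolation=cv2.INTER_CUBIC))
E
python3 - <<'E'
from h import *
s=cv2.imread("pics/scene0.png");d=cv2.imread("pics/side0.png")
crop(s,255,115,100,120,5,"pics/s_lid.png"); crop(s,125,175,150,110,5,"pics/s_bath.png")
crop(d,150,215,150,90,5,"pics/d_lid.png"); crop(d,235,115,120,100,6,"pics/d_bath.png")
E
```

```text
(no output)
```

View pics/s_lid.png

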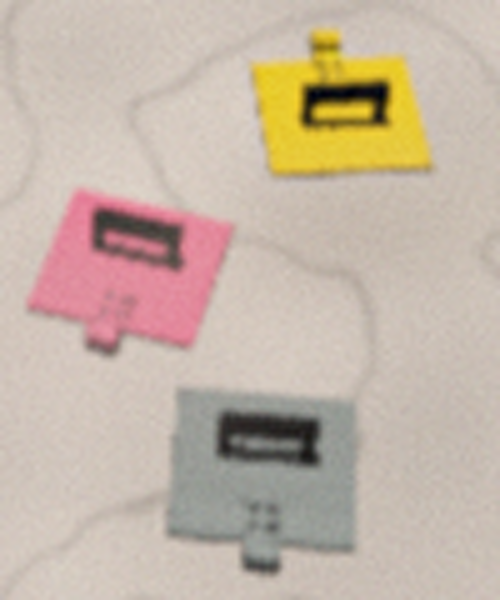

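View pics/s_bath.png

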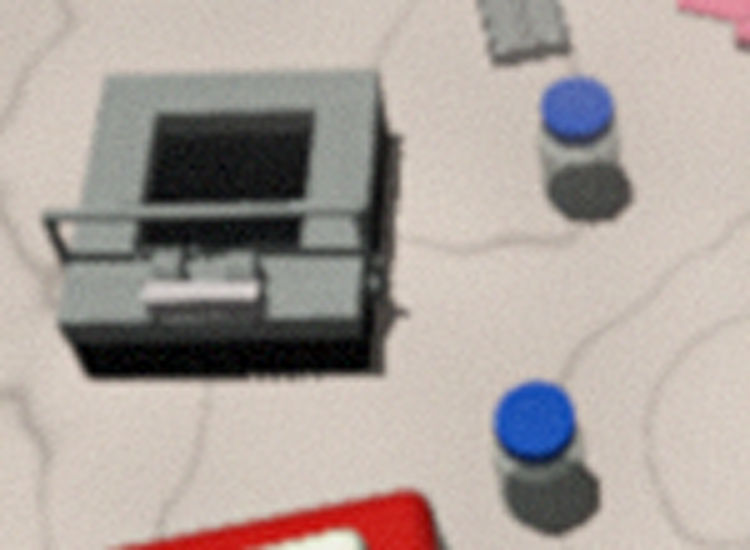

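View pics/d_lid.png

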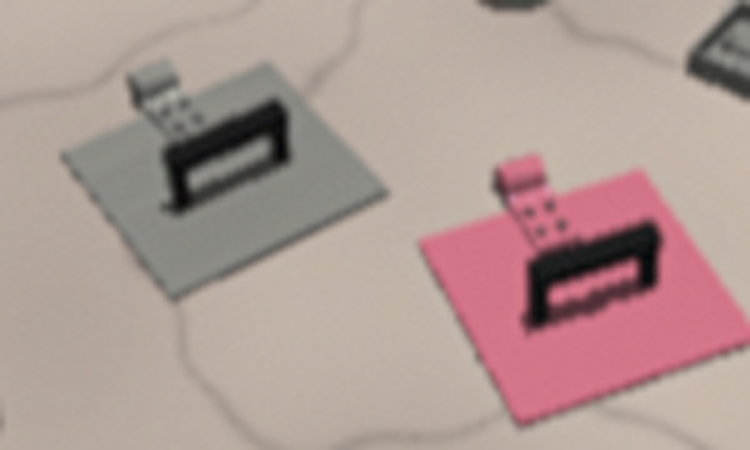

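View pics/d_bath.png

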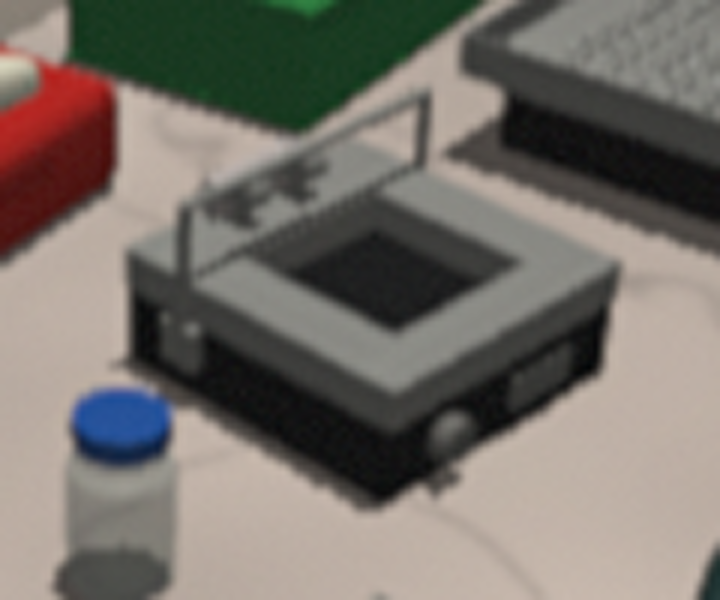

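```bash
python3 - <<'E'
from h import *
def fit(loc,W):  # rigid 2D: world = R loc + t
    loc=np.array(loc);W=np.array(W)[:,:2]; a=loc-loc.mean(0);b=W-W.mean(0)
    th=np.arctan2((a[:,0]*b[:,1]-a[:,1]*b[:,0]).sum(),(a*b).sum())
    R=np.array([[np.cos(th),-np.sin(th)],[np.sin(th),np.cos(th)]]);t=W.mean(0)-R@loc.mean(0)
    return th,t,np.linalg.norm(W-(loc@R.T+t),axis=1)*1e3
def un(p,x0,y0,k): return [(p[0]+.5)/k-.5+x0,(p[1]+.5)/k-.5+y0]
S=cal("scene");D=cal("side")
L=[(-.065,-.065),(-.065,.065),(.065,.065),(.065,-.065)]
ps=[un(p,255,115,5) for p in [(178,389),(355,402),(355,550),(167,535)]]
print("lid scene",fit(L,[onz(S,p,.004) for p in ps]))
pd=[un(p,150,215,5) for p in [(388,193),(175,298),(62,155),(268,62)]]
print("lid side",fit([(-.065,-.065),(-.065,.065),(.065,.065),(.065,-.065)],[onz(D,p,.004) for p in pd]))
for nm,c,p in [("S",S,un((270,424),255,115,5)),("D",D,un((226,128),150,215,5))]: print("bar top",nm,onz(c,p,.043))
print("knuck S",onz(S,un((263,548),255,115,5),.02),"D",onz(D,un((155,72),150,215,5),.02))
B=[(-.088,-.095),(-.088,.095),(.112,.095),(.112,-.095)]
pb=[un(p,125,175,5) for p in [(106,73),(380,73),(363,323),(60,323)]]
print("bath scene",fit(B,[onz(S,p,.075) for p in pb]))
pb=[un(p,235,115,6) for p in [(620,265),(398,393),(130,262)]]
print("bath side",fit(B[:3],[onz(D,p,.075) for p in pb]))
# opening
for nm,c,p in [("jarA S",S,un((577,103),125,175,5)),("jarB S",S,un((536,415),125,175,5)),("jarA D",D,un((122,415),235,115,6))]: print(nm,onz(c,p,.1))
print("mug S",onz(S,(297,258),.085),onz(S,(297,270),.0))
print("dish S",onz(S,(229,177),.01))
E
```

```text
lid scene (np.float64(-0.3225944882941424), array([0.58157568, 0.25028423]), array([1.2576042 , 0.51450971, 1.01930767, 0.41304447]))
lid side (np.float64(-0.3230930139011389), array([0.57891567, 0.25038632]), array([2.00078541, 1.5445802 , 1.17331656, 0.36850327]))
bar top S [0.57338321 0.25382764 0.043     ]
bar top D [0.57039887 0.2528331  0.043     ]
knuck S [0.65708116 0.2253843  0.02      ] D [0.65267796 0.22439486 0.02      ]
bath scene (np.float64(-0.2033110711870828), array([ 0.53610871, -0.21637857]), array([3.44380554, 2.15467123, 3.65489259, 1.6882041 ]))
bath side (np.float64(-0.16098594035953318), array([ 0.52957518, -0.21425644]), array([2.64694713, 7.00605042, 5.98002657]))
jarA S [0.54548661 0.01820833 0.1       ]
jarB S [ 0.76987847 -0.04994601  0.1       ]
jarA D [0.54538711 0.01679481 0.1       ]
mug S [0.80627986 0.14188513 0.085     ] [0.80431704 0.1485805  0.        ]
dish S [0.38267371 0.00350799 0.01      ]
```

Every look-alike is ruled out: the crop shows the grey steel plate at scene (308,210) with its knuckle pointing away from the robot. The lid sits at about (0.580, 0.250) with yaw -0.323, and the two views agree within 3 mm. First I move up and across.

Emit:
send_rows --pt "1 0 0 -0.04 0" --pt "1 -0.02 -0.02 -0.03 0" --pt "1 -0.036 -0.036 0 0" --pt "1 -0.036 -0.036 0 0" --pt "1 -0.036 -0.036 0 0" --pt "1 -0.036 -0.036 0 0" --pt "1 -0.036 -0.036 0 0" --pt "1 -0.036 -0.036 0 0"

```text
clock: 1.15
position: [0.3339, -0.2421, 0.3012]
ee_rot: [-0.0, 0.814, -0.581, 0.0]
contact_force: [-0.3, -0.1, -0.3]
width: 0.0851
```

Emit:
send_rows --pt "1 -0.036 -0.036 0 0" --pt "1 -0.036 -0.036 0 0" --pt "1 -0.036 -0.036 0 0" --pt "1 -0.036 -0.036 0 0" --pt "1 -0.036 -0.036 0 0" --pt "1 -0.036 -0.036 0 0" --pt "1 -0.036 -0.036 0 0" --pt "1 -0.036 -0.036 0 0"

```text
clock: 2.15
position: [0.5124, 0.1241, 0.3011]
ee_rot: [0.0, 0.814, -0.58, 0.0]
contact_force: [0.6, -0.3, -0.1]
width: 0.0856
```

Emit:
send_rows --pt "1 -0.036 -0.036 0 0" --pt "1 -0.036 -0.036 0 -0.1" --pt "1 0 0 0 -0.18" --pt "1 0 0 0 -0.18" --pt "1 0 0 0 -0.18" --pt "1 0 0 0 -0.18" --pt "1 0 0 0 -0.096" --pt "1 0 0 0 0"

```text
clock: 3.15
position: [0.5565, 0.214, 0.3009]
ee_rot: [0.0, 0.987, -0.161, -0.0]
contact_force: [1.0, -0.5, -0.1]
width: 0.0851
```

```bash
python3 - <<'E'
from h import *
s=manip.get_state();print(s["clock"],s["position"],s["ee_rot"],s["qpos"],s["qd"])
c=cal("wrist");M=c["camera_from_world"];print("cam",-M[:3,:3].T@M[:3,3])
im=manip.get_image("wrist");cv2.imwrite("pics/w1.png",im[:,:,::-1])
E
```

```text
3.15 [0.5564839  0.21396735 0.30088207] [ 1.83478125e-04  9.86896465e-01 -1.61354318e-01 -3.42324440e-04] [ 2.50442113e-01  2.79929225e-01  1.32947077e+00 -6.17404994e-05
  1.53296699e+00  5.74570096e-01] [ 8.07581910e-04 -3.55363909e-04 -2.19577796e-03 -1.47753339e-04
 -5.87092771e-06  2.60254681e-02]
cam [0.57970481 0.28228235 0.44318671]
```

View pics/w1.png

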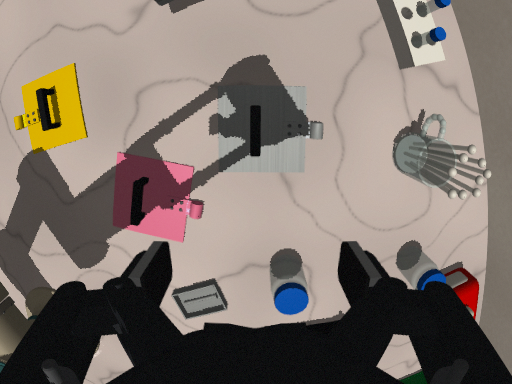

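The wrist view shows the grey lid with corners at about (218,86) to (305,172), its handle at (256,131) and its knuckle at (316,130). Jar_a is at (290,298) and the dish at (200,298).

```bash
python3 - <<'E'
from h import *
c=cal("wrist")
im=cv2.imread("pics/w1.png")
h=im[100:160,240:270].max(2)<50
ys,xs=np.nonzero(h);print("handle px",xs.mean()+240,ys.mean()+100,xs.min()+240,xs.max()+240,ys.min()+100,ys.max()+100)
L=[onz(c,p,.004) for p in [(218,86),(219,172.5),(305,172),(304.5,86)]]
print(np.round(L,4), "ctr",np.mean(L,0))
d=(L[2]-L[1]+L[3]-L[0]);print("yaw",np.arctan2(d[1],d[0]),[np.linalg.norm(L[i]-L[i-1]) for i in range(4)])
g=onz(c,(256,131),.043);print("bar",g)
s=manip.get_state();q=s["ee_rot"];from scipy.spatial.transform import Rotation as R
Rm=R.from_quat([q[1],q[2],q[3],q[0]]).as_matrix();print("toolx ang",np.arctan2(Rm[1,0],Rm[0,0]))
for t in [(0.5705,0.2535,.1),g]: print(Rm.T@(np.array(t)-s["position"]))
E
```

```text
handle px 254.93613138686132 129.6587591240876 250 260 105 155
[[0.5395 0.3313 0.004 ]
 [0.4973 0.2083 0.004 ]
 [0.6217 0.1674 0.004 ]
 [0.6594 0.2916 0.004 ]] ctr [0.57948234 0.2496274  0.004     ]
yaw -0.31850450482380943 [np.float64(0.12628074714893056), np.float64(0.13002199376105175), np.float64(0.13092561391677715), np.float64(0.12978460045107076)]
bar [0.57130482 0.25258844 0.043     ]
toolx ang -0.3246921810955859
[ 0.00071608 -0.04202305  0.20094604]
[ 0.00179498 -0.04143832  0.2579458 ]
```

Emit:
send_rows --pt "1 0.001 -0.041 0 0" --pt "1 0 0 0.05 0" --pt "1 0 0 0.05 0" --pt "1 0 0 0.05 0" --pt "1 0 0 0.05 0" --pt "1 0 0 0.05 0" --pt "1 0 0 0.02 0" --pt "1 0 0 0.0 0"

```text
clock: 4.2
position: [0.5692, 0.252, 0.0292]
ee_rot: [0.001, 0.987, -0.161, -0.002]
contact_force: [0.6, 0.4, 1.4]
width: 0.0852
```

```bash
python3 - <<'E'
from h import *
s=manip.get_state();print(s["clock"],s["position"],s["contact_force"])
for n in ["wrist","side"]:
    im=manip.get_image(n)[:,:,::-1];cv2.imwrite(f"pics/{n}2.png",im if n=="wrist" else cv2.resize(im[160:320,100:330],None,fx=3,fy=3))
E
```

```text
4.2 [0.56915646 0.25200856 0.02923201] [0.6240537  0.44431004 1.43232494]
```

View pics/wrist2.png

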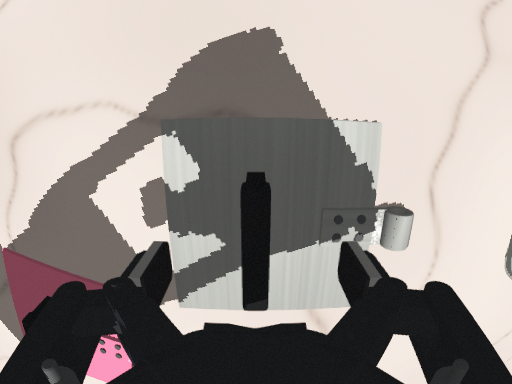

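View pics/side2.png

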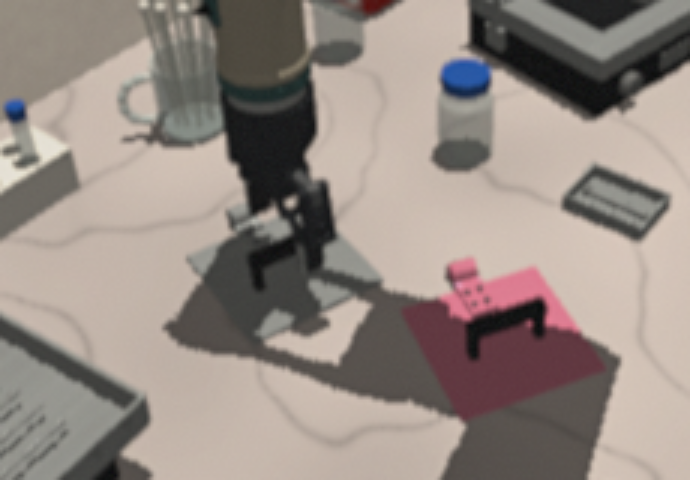

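The handle at (256,245) is midway between the fingers at (155,270) and (357,270). I go down 11 mm and close.

Emit:
send_rows --pt "1 0.001 -0.001 0.011 0" --pt "1 0 0 0 0" --pt "0.5 0 0 0 0" --pt "0.2 0 0 0 0" --pt "0 0 0 0 0" --pt "0 0 0 0 0" --pt "0 0 0 0 0" --pt "0 0 0 0 0" --squeeze 60

```text
clock: 5.3
position: [0.5719, 0.2532, 0.0206]
ee_rot: [-0.0, 0.987, -0.161, 0.0]
contact_force: [-1.1, 0.6, 4.3]
width: 0.0127
```

Emit:
send_rows --pt "0 0 0 0 0" --pt "0 0 0 0 0" --pt "0 0 0 0 0"

```text
clock: 5.68
position: [0.5719, 0.2532, 0.0206]
ee_rot: [-0.0, 0.987, -0.161, 0.0]
contact_force: [-2.0, 1.1, 4.7]
width: 0.0126
```

Emit:
send_rows --pt "0 0 0 -0.015 0" --pt "0 0 0 -0.025 0" --pt "0 0 0 -0.03 0" --pt "0 0 0 -0.03 0" --pt "0 0 0 -0.03 0" --pt "0 0 0 -0.03 0" --pt "0 0 0 -0.02 0" --pt "0 0 0 0 0"

```text
clock: 6.68
position: [0.5729, 0.2533, 0.2021]
ee_rot: [-0.001, 0.987, -0.161, 0.002]
contact_force: [-0.6, -0.8, -2.9]
width: 0.0126
```

```bash
python3 - <<'E'
from h import *
s=manip.get_state();print(s["clock"],s["position"],s["ee_rot"],s["contact_force"],s["width"])
for n in ["wrist","side"]:
    im=manip.get_image(n)[:,:,::-1];cv2.imwrite(f"pics/{n}3.png",im)
E
```

```text
6.675 [0.57294184 0.25329951 0.20208768] [-7.41160870e-04  9.86980475e-01 -1.60827725e-01  1.85368999e-03] [-0.57806403 -0.76581379 -2.86448277] 0.012636952131908649
```

View pics/wrist3.png

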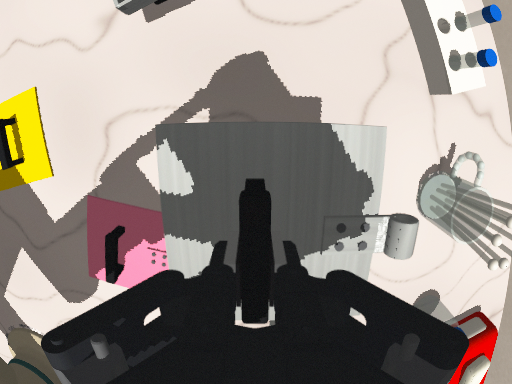

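View pics/side3.png

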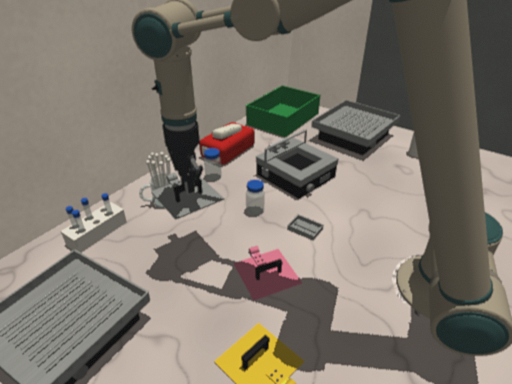

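The lid is held level and weighs about 0.3 kg. I carry it to the front of the bath, high up, and turn so the wrist camera sees the bath's hinge.

Emit:
send_rows --pt "0 -0.006 0.025 -0.01 0" --pt "0 -0.011 0.045 -0.015 0" --pt "0 -0.011 0.05 -0.015 0" --pt "0 -0.011 0.05 -0.015 0" --pt "0 -0.011 0.05 -0.015 0" --pt "0 -0.011 0.05 -0.015 0" --pt "0 -0.011 0.05 -0.01 0" --pt "0 -0.011 0.05 -0.01 0"

```text
clock: 7.78
position: [0.373, -0.0727, 0.3051]
ee_rot: [0.0, 0.987, -0.161, -0.001]
contact_force: [-0.0, -0.9, -2.0]
width: 0.0126
```

Emit:
send_rows --pt "0 -0.011 0.05 0 0" --pt "0 -0.011 0.045 0 0" --pt "0 -0.006 0.03 0 0" --pt "0 0 0 0 0.1" --pt "0 0 0 0 0.17" --pt "0 0 0 0 0.17" --pt "0 0 0 0 0.17" --pt "0 0 0 0 0.17"

```text
clock: 8.78
position: [0.3077, -0.1804, 0.3046]
ee_rot: [0.0, 0.85, -0.527, -0.001]
contact_force: [-0.4, -0.3, -1.8]
width: 0.0129
```

Emit:
send_rows --pt "0 0 0 0 0.17" --pt "0 0 0 0 0.17" --pt "0 0 0 0 0.17" --pt "0 0 0 0 0.1" --pt "0 0 0 0 0" --pt "0 0 0 0 0"

```text
clock: 9.52
position: [0.3087, -0.1808, 0.305]
ee_rot: [-0.0, -0.655, 0.755, 0.0]
contact_force: [-0.1, 0.3, -1.7]
width: 0.013
```

```bash
python3 - <<'E'
from h import *
s=manip.get_state();print(s["clock"],s["position"],s["ee_rot"],s["contact_force"],s["qd"])
import pickle
c=cal("wrist");im=manip.get_image("wrist")[:,:,::-1];cv2.imwrite("pics/wrist4.png",im);pickle.dump(c,open("c4.pkl","wb"))
for n in ["scene","side"]: cv2.imwrite(f"pics/{n}4.png",manip.get_image(n)[:,:,::-1])
E
```

```text
9.525 [ 0.30872881 -0.18076038  0.30500105] [-1.87191626e-04 -6.55471209e-01  7.55220069e-01  3.27518597e-04] [-0.0685785   0.33006439 -1.69565193] [ 0.00269984  0.00310664 -0.00829748  0.00164122 -0.002261    0.00748433]
```

View pics/wrist4.png

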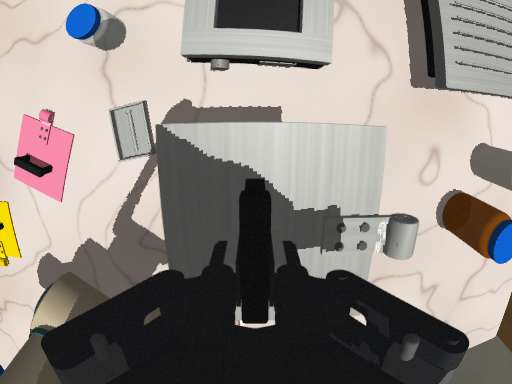

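View pics/scene4.png

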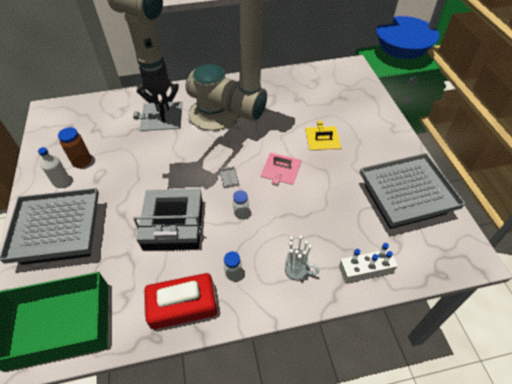

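The camera tilts toward the gripper. The wrist view shows the bath's front rim at (257,65) and its back out of view, so I move 0.17 m forward.

Emit:
send_rows --pt "0 0 -0.025 0 0" --pt "0 0 -0.045 0 0" --pt "0 0 -0.045 0 0" --pt "0 0 -0.035 0 0" --pt "0 0 -0.02 0 0" --pt "0 0 0 0 0" --pt "0 0 0 0 0"

```text
clock: 10.55
position: [0.4765, -0.2048, 0.3053]
ee_rot: [-0.0, -0.655, 0.756, 0.001]
contact_force: [-0.9, -0.4, -1.7]
width: 0.0125
```

```bash
python3 - <<'E'
from h import *
s=manip.get_state();print(s["clock"],s["position"],s["ee_rot"],s["contact_force"],abs(s["qd"]).max())
import pickle
c=cal("wrist");im=manip.get_image("wrist")[:,:,::-1];cv2.imwrite("pics/wrist5.png",im);pickle.dump(c,open("c5.pkl","wb"))
crop(im,150,0,220,130,3.6,"pics/w5c.png")
s=cv2.imread("pics/scene4.png");d=cv2.imread("pics/side4.png")
crop(s,130,180,80,75,8,"pics/s4c.png");crop(d,250,120,95,75,8,"pics/d4c.png")
E
```

```text
10.55 [ 0.47652819 -0.20482052  0.30526759] [-4.84152635e-04 -6.55046483e-01  7.55588184e-01  6.06608339e-04] [-0.94570705 -0.42296261 -1.66119914] 0.012430331063648105
```

View pics/wrist5.png

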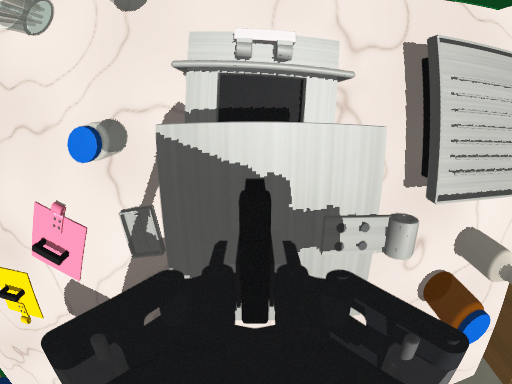

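View pics/w5c.png

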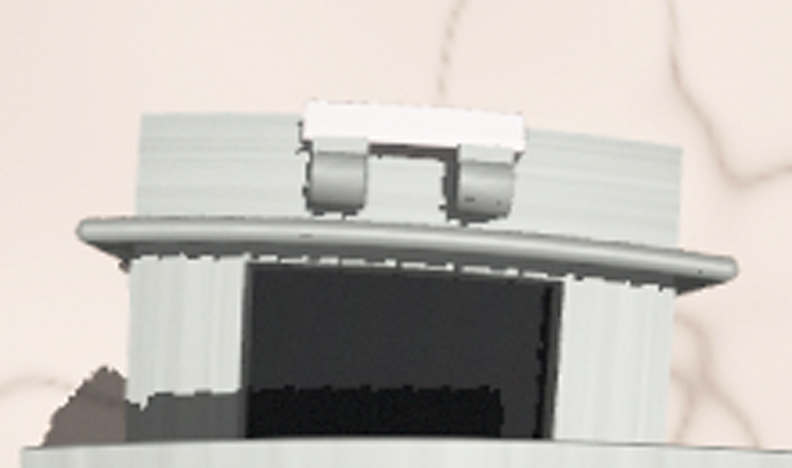

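View pics/s4c.png

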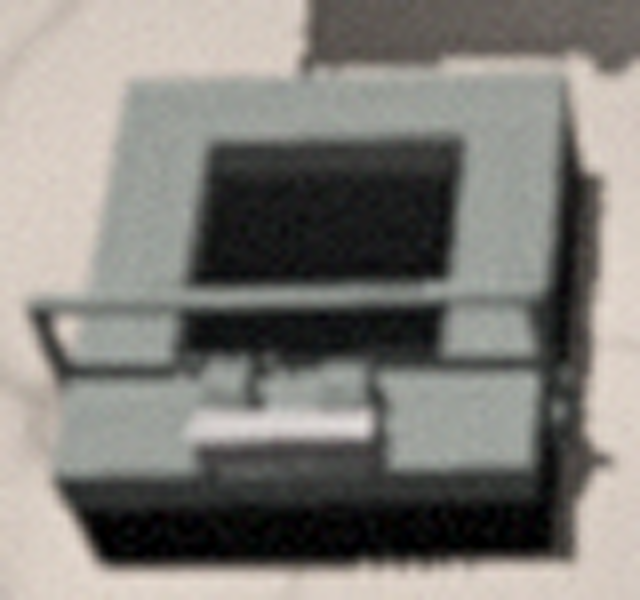

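View pics/d4c.png

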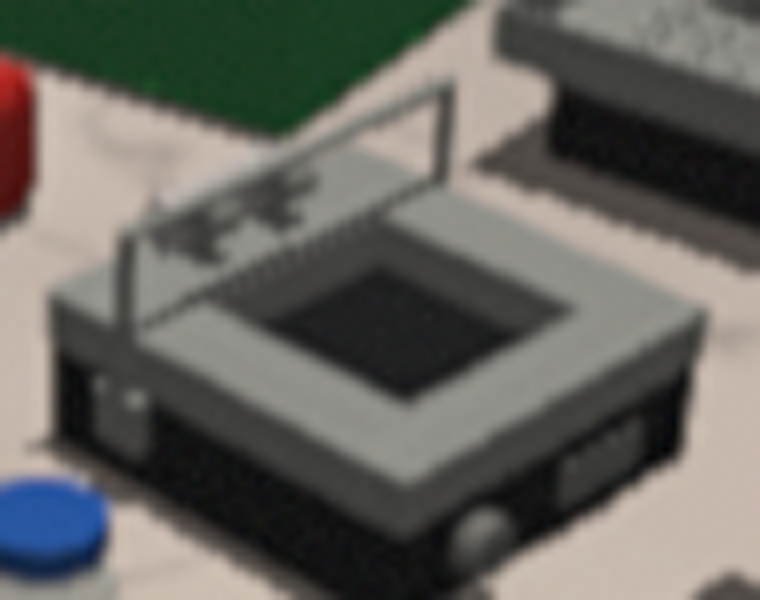

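The wrist view now shows the hinge clearly: bath knuckles at about (244,50) and (285,52), white jamb at (265,36) and bail from (172,64) to (355,74). I compute the bath pose from these and cross-check against the other views.

```bash
cat > b.py <<'E'
from h import *
import pickle
def fit(loc,W):
    loc=np.array(loc);W=np.array(W)[:,:2]; a=loc-loc.mean(0);b=W-W.mean(0)
    th=np.arctan2((a[:,0]*b[:,1]-a[:,1]*b[:,0]).sum(),(a*b).sum())
    R=np.array([[np.cos(th),-np.sin(th)],[np.sin(th),np.cos(th)]]);t=W.mean(0)-R@loc.mean(0)
    return th,t,((W-t)@R-loc)*1e3
def un(p,x0,y0,k): return [(p[0]+.5)/k-.5+x0,(p[1]+.5)/k-.5+y0]
def show(n,c,obs,un_):
    loc=[(o[0],o[1]) for o in obs];W=[onz(c,un(o[3],*un_),o[2]) for o in obs]
    th,t,r=fit(loc,W);R=np.array([[np.cos(th),-np.sin(th)],[np.sin(th),np.cos(th)]])
    print(n,"yaw %.4f"%th,"t",t.round(4),"eye",(R@[.085,0]+t).round(4));print(r.round(1).tolist())
    return W
E
python3 - <<'E'
from b import *
c=pickle.load(open("c5.pkl","rb"))
rim=[(.112,.095,.075,(143,114)),(.112,-.095,.075,(683,149))]
jam=[(.097,.036,.097,(304,142)),(.097,-.036,.097,(524,153))]
bail=[(.062,.102,.122,(79,230)),(.062,-.102,.122,(737,268))]
kn=[(.085,.0325,.103,(311,163)),(.085,.0145,.103,(367,165)),(.085,-.0145,.103,(459,172)),(.085,-.0325,.103,(515,174))]
U=(150,0,3.6)
for n,o in [("rim",rim),("jam",jam),("bail",bail),("kn",kn),("all",rim+jam+bail+kn)]:
    W=show(n,c,o,U)
show("scene",cal("scene"),[(-.088,-.095,.075,(128,78)),(-.088,.095,.075,(565,75)),(.112,.095,.075,(535,472)),(.112,-.095,.075,(58,478))],(130,180,8))
show("sceneB",cal("scene"),[(.062,-.102,.122,(32,303)),(.062,.102,.122,(560,298))],(130,180,8))
show("side",cal("side"),[(-.088,-.095,.075,(705,313)),(-.088,.095,.075,(405,487)),(.112,.095,.075,(50,295))],(250,120,8))
show("sideB",cal("side"),[(.062,.098,.122,(125,243)),(.062,-.098,.122,(449,90))],(250,120,8))
E
```

```text
rim yaw -0.2000 t [ 0.5315 -0.2191] eye [ 0.6148 -0.236 ]
[[0.0, -0.5], [0.0, 0.5]]
jam yaw -0.1840 t [ 0.5316 -0.2205] eye [ 0.6151 -0.2361]
[[-0.0, -0.5], [-0.0, 0.5]]
bail yaw -0.1941 t [ 0.5327 -0.2197] eye [ 0.6161 -0.2361]
[[-0.0, -0.7], [-0.0, 0.7]]
kn yaw -0.1925 t [ 0.5349 -0.2202] eye [ 0.6183 -0.2365]
[[0.1, -0.2], [0.1, 0.1], [-0.5, -0.0], [0.3, 0.1]]
all yaw -0.1962 t [ 0.5332 -0.2196] eye [ 0.6165 -0.2362]
[[-1.4, -0.7], [-2.1, 0.2], [-1.8, -0.5], [-1.0, 0.4], [-0.6, -0.7], [-0.2, 0.7], [1.7, -0.1], [1.8, 0.2], [1.3, 0.1], [2.2, 0.2]]
scene yaw -0.1972 t [ 0.5352 -0.2173] eye [ 0.6186 -0.234 ]
[[-2.1, -1.3], [1.5, -1.5], [1.4, 0.5], [-0.8, 2.3]]
sceneB yaw -0.2124 t [ 0.5355 -0.2125] eye [ 0.6186 -0.2305]
[[0.0, -1.8], [0.0, 1.8]]
side yaw -0.1953 t [ 0.5316 -0.2167] eye [ 0.615  -0.2332]
[[1.2, 1.9], [1.0, -0.8], [-2.2, -1.1]]
sideB yaw -0.2016 t [ 0.5302 -0.2145] eye [ 0.6135 -0.2315]
[[-0.0, -0.2], [-0.0, 0.2]]
```

```bash
python3 - <<'E'
from b import *
from scipy.spatial.transform import Rotation as Ro
im=cv2.imread("pics/wrist5.png");crop(im,320,100,110,180,3.3,"pics/w5k.png");crop(im,140,105,60,60,8,"pics/w5l.png")
E
```

```text
(no output)
```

View pics/w5k.png

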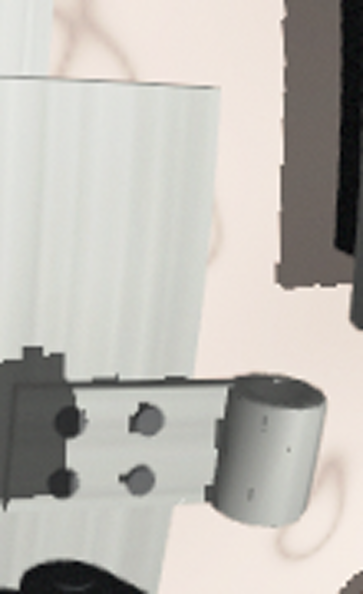

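View pics/w5l.png

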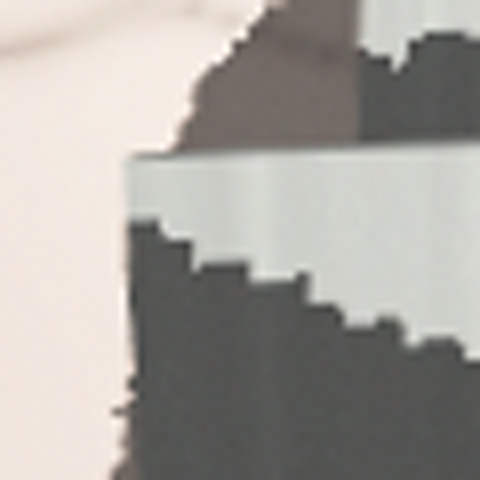

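```bash
python3 - <<'E'
from b import *
from scipy.spatial.transform import Rotation as Ro
c=pickle.load(open("c5.pkl","rb"))
q=[-4.84152635e-04,-6.55046483e-01,7.55588184e-01,6.06608339e-04];P=np.array([0.47652819,-0.20482052,0.30526759])
T=Ro.from_quat([q[1],q[2],q[3],q[0]]).as_matrix();print("toolx",np.arctan2(T[1,0],T[0,0]))
zl=P[2]-.0206
A=onz(c,un((128,157),140,105,8),zl+.004);B=onz(c,un((219,87),320,100,3.3),zl+.004)
E=onz(c,un((280,391),320,100,3.3),zl+.010)
L1=onz(c,un((110,381),320,100,3.3),zl+.006);L2=onz(c,un((110,501),320,100,3.3),zl+.006)
print("AB",np.linalg.norm(A-B),"yaw",np.arctan2(*(B-A)[1::-1]),"leaf",np.linalg.norm(L1-L2))
for n,p in [("A",A),("B",B),("E",E),("L1",L1),("L2",L2)]: print(n,(T.T@(p-P)*1e3).round(1))
# scale check: height from AB width
E
```

```text
toolx -1.713103905677124
AB 0.12889961937892255 yaw -1.7124241063627328 leaf 0.02426841816086775
A [-54.6 -64.9  16.5]
B [ 74.3 -65.   16.5]
E [ 90.4 -11.3  10.6]
L1 [ 57.4 -12.5  14.6]
L2 [60.4 11.6 14.6]
```

The lid sits in the tool as intended: lid_eye is at tool (90, 0, 10.6) mm and the yaw offset is about 0. I turn to the bath's yaw while still high.

Emit:
send_rows --pt "0 0 0 0 -0.1" --pt "0 0 0 0 -0.17" --pt "0 0 0 0 -0.17" --pt "0 0 0 0 -0.17" --pt "0 0 0 0 -0.17" --pt "0 0 0 0 -0.17" --pt "0 0 0 0 -0.17" --pt "0 0 0 0 -0.17"

```text
clock: 11.6
position: [0.4764, -0.2049, 0.3059]
ee_rot: [0.0, 0.978, -0.207, 0.0]
contact_force: [0.2, 0.6, -2.3]
width: 0.0131
```

Emit:
send_rows --pt "0 0 0 0 -0.17" --pt "0 0 0 0 -0.057" --pt "0 0 0 0 0" --pt "0 -0.028 0 0 0" --pt "0 -0.028 0 0 0" --pt "0 0 0 0 0"

```text
clock: 12.35
position: [0.4207, -0.1935, 0.3059]
ee_rot: [0.0, 0.995, -0.099, -0.0]
contact_force: [-0.4, -0.3, -1.4]
width: 0.013
```

```bash
cat > st.py <<'E'
from h import *
from scipy.spatial.transform import Rotation as Ro
import sys
s=manip.get_state();q=s["ee_rot"];T=Ro.from_quat([q[1],q[2],q[3],q[0]]).as_matrix()
print(s["clock"],s["position"].round(4),"ang %.4f"%np.arctan2(T[1,0],T[0,0]),"tilt",T[:2,2].round(4),"F",s["contact_force"].round(2),"w",round(s["width"],4))
for t in [(.420,-.197,.1036),(.5277,-.2185,.1036)]: print("to",t,(T.T@(np.array(t)-s["position"])).round(4))
E
python3 st.py
```

```text
12.35 [ 0.4207 -0.1935  0.3059] ang -0.1980 tilt [-0.0002 -0.0003] F [-0.42 -0.34 -1.41] w 0.013
to (0.42, -0.197, 0.1036) [1.000e-04 3.500e-03 2.023e-01]
to (0.5277, -0.2185, 0.1036) [0.1099 0.0034 0.2023]
```

Going down in front of the bail, stopping 12 mm above the slide height, then looking.

Emit:
send_rows --pt "0 0 0.003 0.025 0" --pt "0 0 0 0.035 0" --pt "0 0 0 0.035 0" --pt "0 0 0 0.035 0" --pt "0 0 0 0.03 0" --pt "0 0 0 0.02 0" --pt "0 0 0 0.01 0" --pt "0 0 0 0 0"

```text
clock: 13.35
position: [0.4224, -0.1972, 0.1151]
ee_rot: [-0.0, 0.995, -0.098, -0.0]
contact_force: [-0.6, 0.1, -2.2]
width: 0.0129
```

```bash
python3 st.py; python3 - <<'E'
from h import *
for n in ["wrist","scene","side"]:
    cv2.imwrite(f"pics/{n}6.png",manip.get_image(n)[:,:,::-1])
s=cv2.imread("pics/scene6.png");d=cv2.imread("pics/side6.png")
crop(s,120,140,110,115,5,"pics/s6c.png");crop(d,240,100,130,100,6,"pics/d6c.png")
E
```

```text
13.35 [ 0.4224 -0.1972  0.1151] ang -0.1963 tilt [-0.0004  0.0002] F [-0.59  0.13 -2.2 ] w 0.0129
to (0.42, -0.197, 0.1036) [-0.0024  0.0003  0.0115]
to (0.5277, -0.2185, 0.1036) [0.1074 0.0004 0.0115]
```

View pics/wrist6.png

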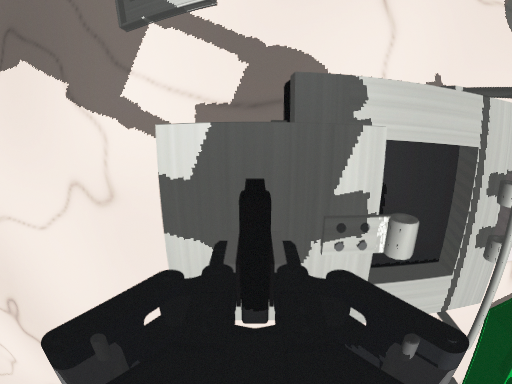

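View pics/s6c.png

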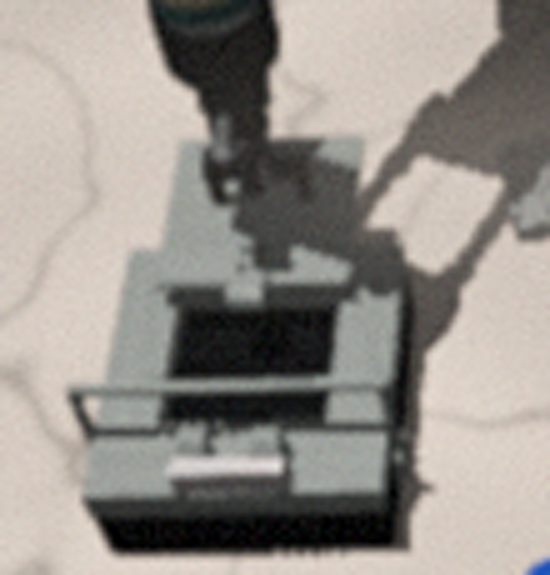

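View pics/d6c.png

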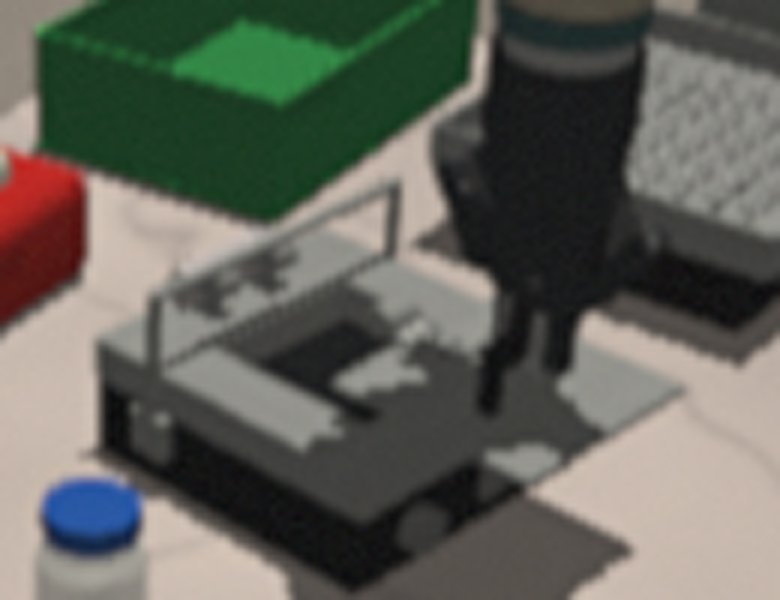

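The lid is centred in front of the bath and nothing is touching. I lower it to 1 mm above the target height and slide 70 mm, which leaves about 37 mm to go.

Emit:
send_rows --pt "0 0 0 0.006 0" --pt "0 0 0 0.004 0" --pt "0 0.01 0 0 0" --pt "0 0.015 0 0 0" --pt "0 0.02 0 0 0" --pt "0 0.015 0 0 0" --pt "0 0.01 0 0 0" --pt "0 0 0 0 0"

```text
clock: 14.5
position: [0.4917, -0.2109, 0.1051]
ee_rot: [0.0, 0.995, -0.098, -0.0]
contact_force: [-0.3, -0.7, -2.8]
width: 0.0128
```

```bash
python3 st.py; python3 - <<'E'
from h import *
import pickle
pickle.dump(cal("wrist"),open("c7.pkl","wb"))
for n in ["wrist","scene","side"]:
    cv2.imwrite(f"pics/{n}7.png",manip.get_image(n)[:,:,::-1])
s=cv2.imread("pics/scene7.png");d=cv2.imread("pics/side7.png");w=cv2.imread("pics/wrist7.png")
crop(s,130,180,80,75,8,"pics/s7c.png");crop(d,250,120,95,75,8,"pics/d7c.png");crop(w,320,120,192,190,3.1,"pics/w7c.png")
E
```

```text
14.5 [ 0.4917 -0.2109  0.1051] ang -0.1955 tilt [-0.     -0.0001] F [-0.27 -0.74 -2.81] w 0.0128
to (0.42, -0.197, 0.1036) [-0.073   0.0002  0.0015]
to (0.5277, -0.2185, 0.1036) [0.0368 0.0004 0.0015]
```

View pics/w7c.png

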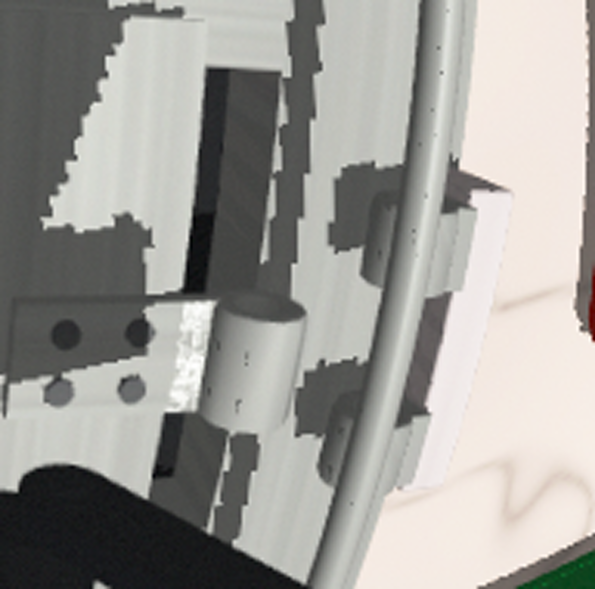

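View pics/s7c.png

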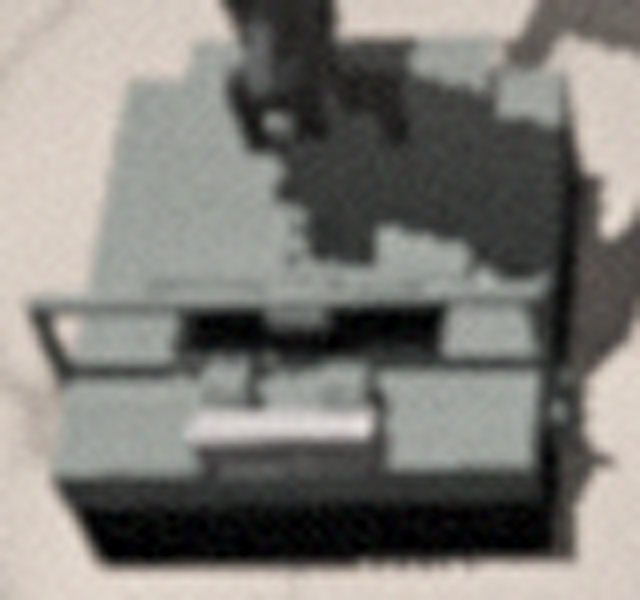

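View pics/d7c.png

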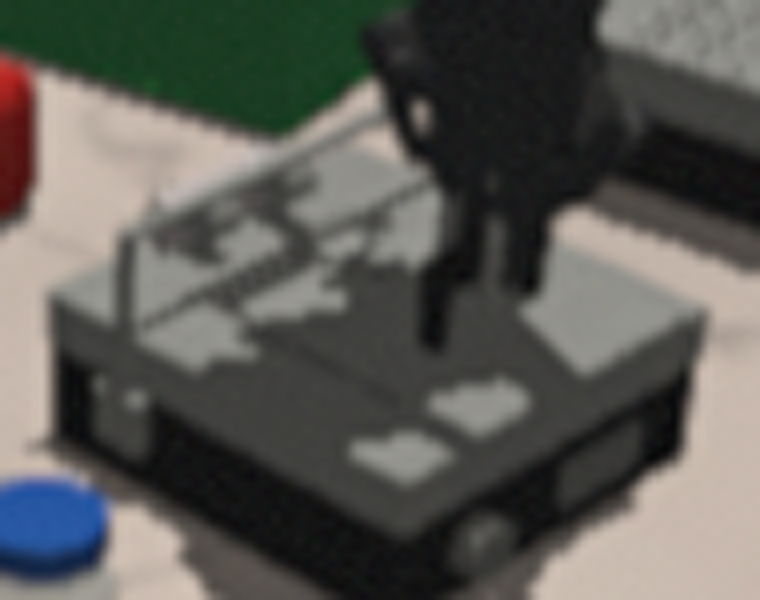

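The lid is under way below the bail and its knuckle heads for the gap. I check the lateral alignment by projecting the predicted feature points.

```bash
python3 - <<'E'
from b import *
from scipy.spatial.transform import Rotation as Ro
c=pickle.load(open("c7.pkl","rb"))
w=cv2.imread("pics/w7c.png")
def pt(p): u=proj(c,p); return int((u[0]-320+.5)*3.1),int((u[1]-120+.5)*3.1)
th=-.196;eye=np.array([.616,-.236,.093])
Rz=Ro.from_euler("z",th).as_matrix()
for x,z,ys in [(0,.010,(32.5,14.5,-14.5,-32.5)),(.012,.004,(36,-36)),(-.023,.029,(60,30,0,-30))]:
    for y in ys: cv2.drawMarker(w,pt(eye+Rz@[x,y/1000,z]),(0,0,255),0,10,1)
P=np.array([.4917,-.2109,.1051]);R2=Ro.from_euler("z",-.1955).as_matrix()
for x,y,z in [(.09,.012,-.0006),(.09,-.012,-.0006),(.09,.012,-.0106),(.09,-.012,-.0106),(.075,.065,-.0166)]:
    cv2.drawMarker(w,pt(P+R2@[x,y,z]),(255,0,0),0,10,1)
cv2.imwrite("pics/w7m.png",w)
E
```

```text
(no output)
```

View pics/w7m.png

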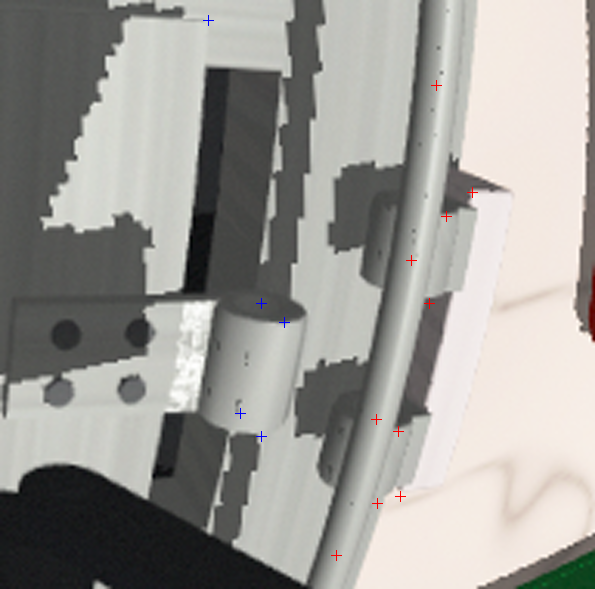

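Emit:
send_rows --pt "0 0.005 0 0 0" --pt "0 0.007 0 0.0005 0" --pt "0 0.002 0 0 0" --pt "0 0 0 0 0"

```text
clock: 15.15
position: [0.5048, -0.2135, 0.1047]
ee_rot: [0.0, 0.995, -0.098, -0.0]
contact_force: [0.5, 0.4, -2.7]
width: 0.0128
```

```bash
python3 st.py; python3 - <<'E'
from h import *
import pickle
pickle.dump(cal("wrist"),open("c8.pkl","wb"))
for n in ["wrist","scene","side"]:
    cv2.imwrite(f"pics/{n}8.png",manip.get_image(n)[:,:,::-1])
s=cv2.imread("pics/scene8.png");d=cv2.imread("pics/side8.png");w=cv2.imread("pics/wrist8.png")
crop(s,145,210,40,32,15,"pics/s8c.png");crop(d,250,120,60,45,12,"pics/d8c.png");crop(w,370,160,120,120,5,"pics/w8c.png")
E
```

```text
15.15 [ 0.5048 -0.2135  0.1047] ang -0.1959 tilt [-0.0001 -0.    ] F [ 0.48  0.41 -2.72] w 0.0128
to (0.42, -0.197, 0.1036) [-0.0864  0.0003  0.0012]
to (0.5277, -0.2185, 0.1036) [0.0234 0.0004 0.0011]
```

View pics/w8c.png

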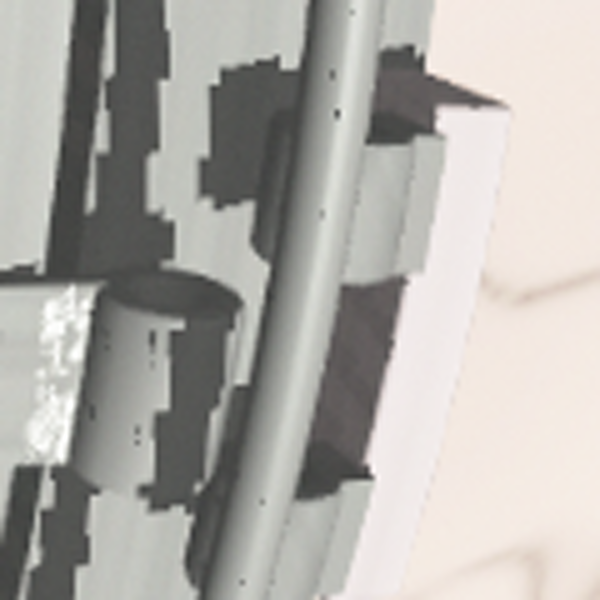

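View pics/s8c.png

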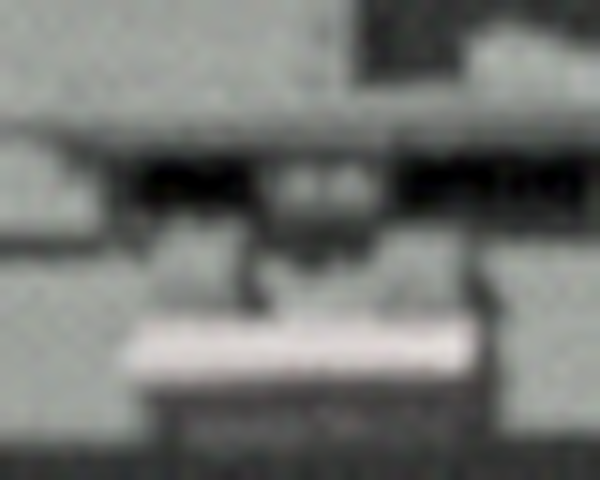

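View pics/d8c.png

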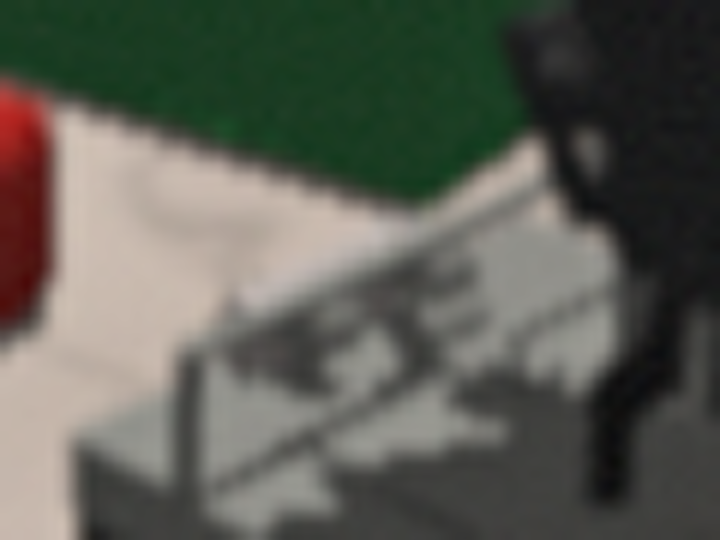

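```bash
python3 - <<'E'
from b import *
from scipy.spatial.transform import Rotation as Ro
c=pickle.load(open("c8.pkl","rb"))
Rz=Ro.from_euler("z",-.196).as_matrix();eye=np.array([.616,-.236,0])
P=np.array([.5048,-.2135,.1047])
f=lambda p,z:(Rz.T@(onz(c,un(p,370,160,5),z)-eye)*1e3).round(1)
for n,p,z in [("up inner",(350,286),.103),("up inner2",(385,282),.103),("up outer",(375,143),.103),("up outer2",(405,140),.103),("low inner",(298,500),.103),("low inner2",(335,492),.103),("lid hole c +12",(172,298),.0941),("lid lower -12 top",(150,495),.1035),("jamb corner FL",(437,107),.097),("jamb front mid",(407,280),.097),("jamb f low",(372,470),.097),("jamb BL",(510,105),.097)]: print(n,f(p,z))
E
```

```text
up inner [ -2.4  15.5 103. ]
up inner2 [  3.1  15.8 103. ]
up outer [ -2.4  33.3 103. ]
up outer2 [  2.2  33.7 103. ]
low inner [ -3.1 -13.5 103. ]
low inner2 [  2.8 -12.9 103. ]
lid hole c +12 [-22.9  11.2  94.1]
lid lower -12 top [-26.3 -10.6 103.5]
jamb corner FL [11.6 36.3 97. ]
jamb front mid [11.7 13.6 97. ]
jamb f low [ 13.3 -13.6  97. ]
jamb BL [24.5 36.8 97. ]
```

The wrist rays put the bath knuckle gap at -13.2 to +15.6 mm and the lid knuckle at about -10.6 to +11.2. The jamb face is at 11.6 mm against 12 expected, so the lid is centred within about 1 mm and I continue slowly.

Emit:
send_rows --pt "0 0.004 -0.0003 0.0005 0" --pt "0 0.006 0 0.0005 0" --pt "0 0.005 0 0 0" --pt "0 0.003 0 0 0" --pt "0 0 0 0 0"

```text
clock: 15.92
position: [0.5227, -0.2168, 0.1038]
ee_rot: [0.0, 0.995, -0.098, 0.0]
contact_force: [0.6, 0.4, -2.8]
width: 0.013
```

```bash
python3 st.py; python3 - <<'E'
from h import *
import pickle
pickle.dump(cal("wrist"),open("c9.pkl","wb"))
for n in ["wrist","scene","side"]:
    cv2.imwrite(f"pics/{n}9.png",manip.get_image(n)[:,:,::-1])
s=cv2.imread("pics/scene9.png");d=cv2.imread("pics/side9.png");w=cv2.imread("pics/wrist9.png")
crop(s,145,210,40,32,15,"pics/s9c.png");crop(d,250,120,60,45,12,"pics/d9c.png");crop(w,370,160,120,120,5,"pics/w9c.png")
E
```

```text
15.925 [ 0.5227 -0.2168  0.1038] ang -0.1959 tilt [ 0.     -0.0001] F [ 0.57  0.37 -2.85] w 0.013
to (0.42, -0.197, 0.1036) [-1.045e-01  6.000e-04  1.000e-04]
to (0.5277, -0.2185, 0.1036) [0.0053 0.0007 0.0002]
```

View pics/w9c.png

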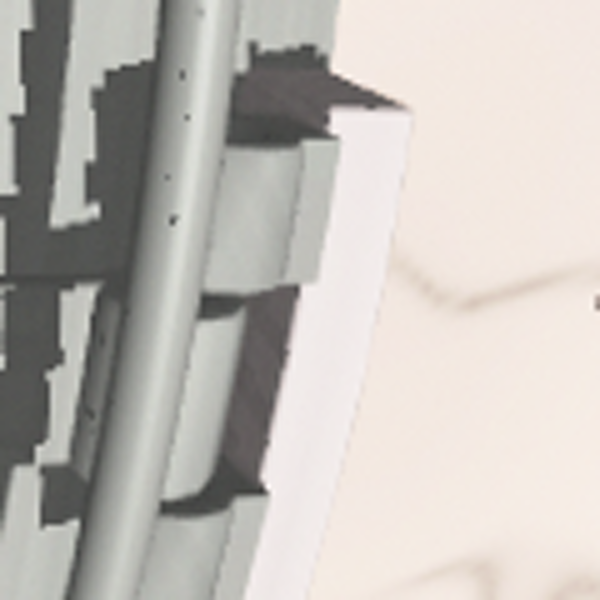

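View pics/s9c.png

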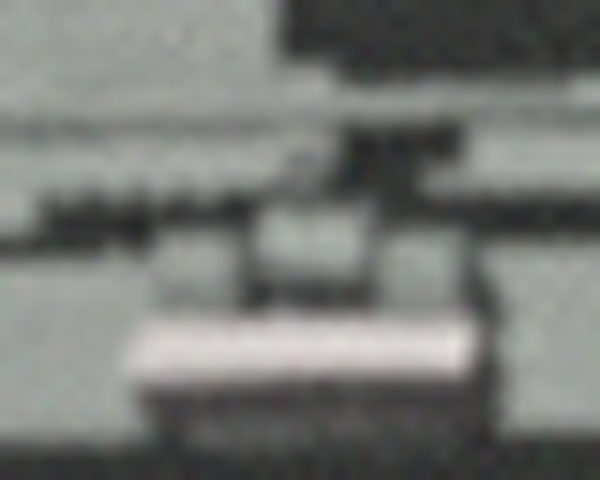

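View pics/d9c.png

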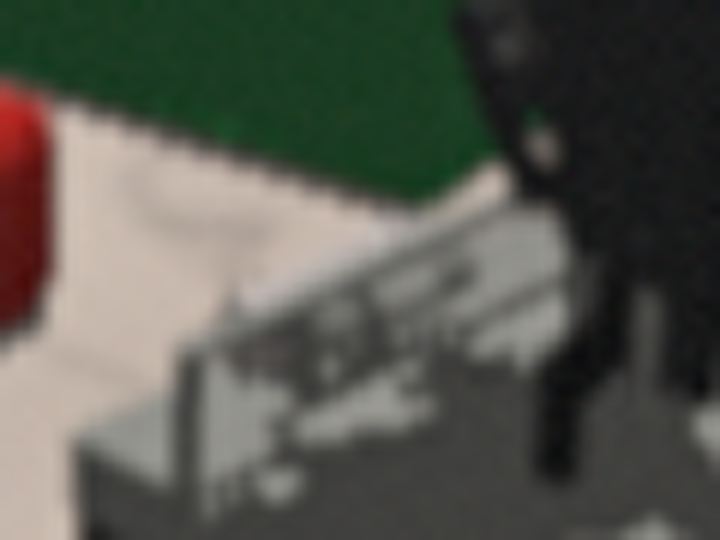

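The knuckle is in the gap with clearance on both sides: scene crop lid 258–368, gap 243–380. The last 5 mm remain.

Emit:
send_rows --pt "0 0.003 0 0 0" --pt "0 0.002 0 0 0" --pt "0 0 0 0 0" --pt "0 0 0 0 0"

```text
clock: 16.58
position: [0.5272, -0.2177, 0.1038]
ee_rot: [0.0, 0.995, -0.098, -0.0]
contact_force: [0.0, -0.3, -2.1]
width: 0.013
```

```bash
python3 st.py; python3 - <<'E'
from h import *
import pickle
pickle.dump(cal("wrist"),open("c10.pkl","wb"))
for n in ["wrist","scene","side"]:
    cv2.imwrite(f"pics/{n}10.png",manip.get_image(n)[:,:,::-1])
s=cv2.imread("pics/scene10.png");d=cv2.imread("pics/side10.png");w=cv2.imread("pics/wrist10.png")
crop(s,145,210,40,32,15,"pics/s10c.png");crop(d,260,132,40,30,15,"pics/d10c.png");crop(w,370,160,100,110,5,"pics/w10c.png")
E
```

```text
16.575 [ 0.5272 -0.2177  0.1038] ang -0.1960 tilt [-0.0002  0.    ] F [ 0.01 -0.31 -2.1 ] w 0.013
to (0.42, -0.197, 0.1036) [-0.1092  0.0006  0.0002]
to (0.5277, -0.2185, 0.1036) [0.0006 0.0007 0.0002]
```

View pics/w10c.png

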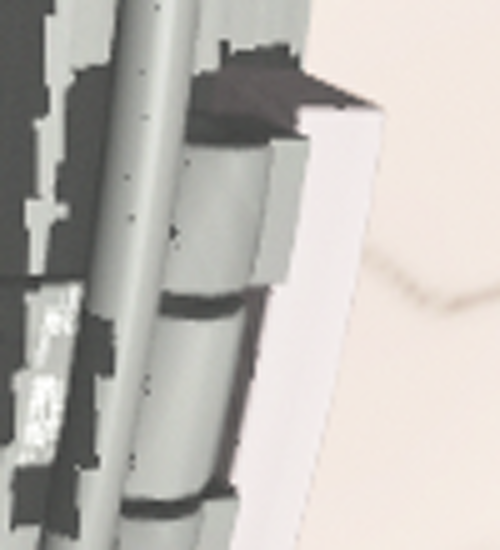

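View pics/s10c.png

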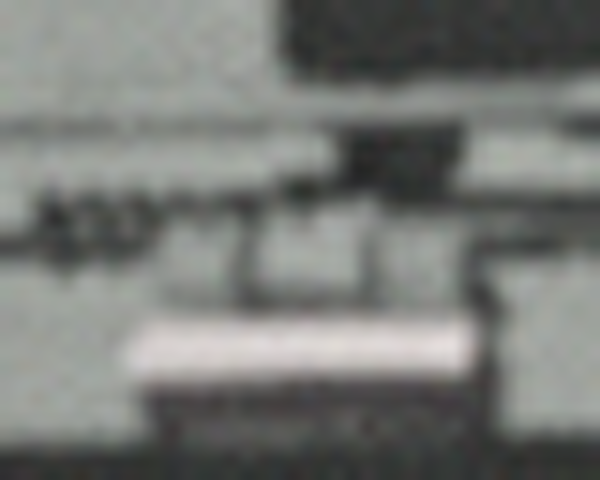

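View pics/d10c.png

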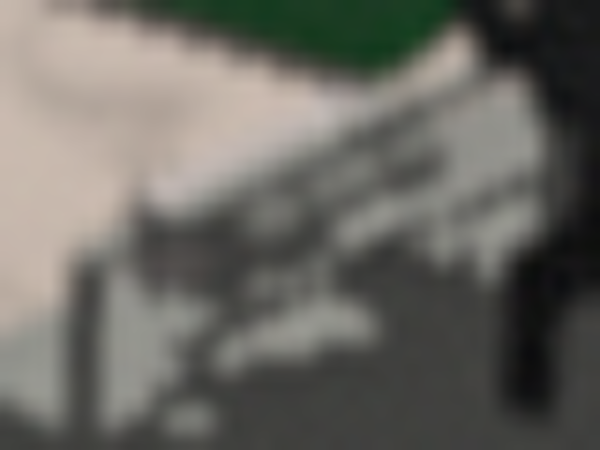

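Lined up visually. I check the fore-aft offset numerically, using the far silhouette of the lid knuckle against the jamb's top front edge (which is 12 mm past the axis).

```bash
python3 - <<'E'
from b import *
from scipy.spatial.transform import Rotation as Ro
c=pickle.load(open("c10.pkl","rb"))
Rz=Ro.from_euler("z",-.196).as_matrix();eye=np.array([.616,-.236,0])
def axis(p,z,r=.010):
    o,d=ray(c,un(p,370,160,5));o=Rz.T@(o-eye);d=Rz.T@d
    d2=d[[0,2]]/np.linalg.norm(d[[0,2]]);# line in xz ; axis lies r on near side (-x,+... ) below-left
    n=np.array([-d2[1],d2[0]]); 
    if n[0]>0:n=-n
    # x on line at height z, then shift so perp distance r
    t=(z-o[2])/d2[1]; x=o[0]+t*d2[0]
    return (x-r/abs(n[0]))*1e3
f=lambda p,z:(Rz.T@(onz(c,un(p,370,160,5),z)-eye)*1e3).round(1)
print("lid axis x from silhouette",[round(axis(p,.0932),2) for p in [(247,308),(237,370),(226,430),(215,478)]])
print("jamb",[f(p,.097).tolist() for p in [(300,110),(270,290),(252,390),(235,490)]])
print("gap y up",f((210,294),.103),f((210,318),.103),"low",f((160,500),.103),f((160,517),.103))
print("expected lid axis x", (Rz.T@(np.array([.5272,-.2177,0])+Ro.from_euler("z",-.196).apply([.0902,0,0])-eye)*1e3).round(2))
S=cal("scene")
U=(145,210,15)
for n,p in [("Lk",(155,262)),("Lk in",(243,262)),("lid l",(257,255)),("lid r",(365,255)),("Rk in",(380,262)),("Rk",(465,262))]: print(n,(Rz.T@(onz(S,un(p,*U),.1)-eye)*1e3).round(1))
E
```

```text
lid axis x from silhouette [np.float64(-0.77), np.float64(-0.49), np.float64(-0.26), np.float64(-0.32)]
jamb [[11.9, 36.1, 97.0], [11.7, 13.7, 97.0], [11.9, 0.4, 97.0], [12.8, -13.8, 97.0]]
gap y up [ -0.9  15.8 103. ] [ -0.3  12.8 103. ] low [ -2.2 -10.8 103. ] [ -1.7 -13.2 103. ]
expected lid axis x [-0.46  0.66  0.  ]
Lk [ -0. -32. 100.]
Lk in [  0.5 -13.5 100. ]
lid l [ -1.2 -10.8 100. ]
lid r [ -0.5  12.  100. ]
Rk in [  1.3  15.4 100. ]
Rk [  1.8  33.2 100. ]
```

All within about 0.5 mm: lid axis x is about -0.4, the jamb is at 12.0, and y is lid mid +1.0 against gap mid +1.3. I make a final 0.4 mm nudge and let it settle.

Emit:
send_rows --pt "0 0.0004 -0.0002 0.0002 0" --pt "0 0 0 0 0" --pt "0 0 0 0 0" --pt "0 0 0 0 0" --pt "0 0 0 0 0" --pt "0 0 0 0 0"

```text
clock: 17.48
position: [0.5277, -0.2176, 0.1036]
ee_rot: [0.0, 0.995, -0.098, 0.0]
contact_force: [0.4, -0.3, -2.1]
width: 0.0122
```

```bash
python3 st.py; python3 - <<'E'
from h import *
for n in ["scene","wrist"]: cv2.imwrite(f"pics/{n}11.png",manip.get_image(n)[:,:,::-1])
print(abs(manip.get_state()["qd"]).max())
E
```

```text
17.475 [ 0.5277 -0.2176  0.1036] ang -0.1960 tilt [ 0.     -0.0001] F [ 0.45 -0.29 -2.11] w 0.0122
to (0.42, -0.197, 0.1036) [-0.1097  0.0008  0.    ]
to (0.5277, -0.2185, 0.1036) [0.0002 0.0009 0.    ]
0.0011698369201012986
```

View pics/scene11.png

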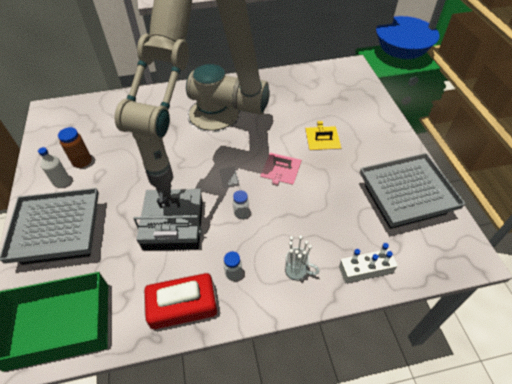

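View pics/wrist11.png

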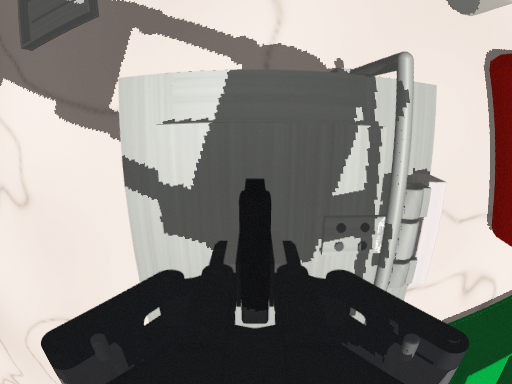

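The lid is under the bail with the three knuckles in line at wrist (410,235). The jars at (240,203) and (232,265), the mug and the dish are where they started, and the arm is still. Handing in.

```bash
python3 -c "
from rig import manip
print(manip.sign_off())"
```

```text
the job is handed in; nothing more can be done
None
```

I gripped the grey steel lid by its handle at 60 N and carried it high to the bath. I lowered it in front of the bail, slid it under at rim clearance, and handed in at 17.5 s while still holding it. Sign-off reports no verdict.

**Last checks:**
- **Fore-aft:** the lid's hinge axis is within about 0.5 mm of the bath's.
- **Along the hinge:** it is centred to about 0.3 mm, with a gap of about 2.5 mm each side of the knuckle.
- **Height:** the underside is at 83.0 mm. I worked this out from the tool height and the grasp on the table; I did not measure it against the bath.
- **Level and direction:** tool tilt is below 0.001 rad, and yaw agrees within about 0.01 rad.
- **Load and motion:** about 2 N of lid weight hangs on the wrist with no sign of contact with the bath, and the arm is still.
- **Surroundings:** the jars, mug and dish looked unmoved in the final picture. I did not check the pin separately inside the dish.

**Disagreement:** the early scene and side views put the bath's hinge point 2–5 mm further left than the wrist view. I relied on the wrist view. A close scene view at the end agreed that the lid was centred in the gap to within about 0.5 mm.

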